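Bring the blue-capped vial under the reading head

ROBOT

A 6-joint arm with a two-finger parallel gripper is mounted at the origin on a cart in front of the work surface, level with it; the furniture and walls round the work are solid. World frame = base frame: x ahead of the robot, y to its left, z up, the work surface at z = 0. Lengths are in m, angles in rad, forces in N, time in s.
With the tool pointing down it reaches from about 0.275 to 0.875 m from the base axis. Payload 12.5 kg.
Tool frame: the origin (TCP) lies on the centre line of the jaws, within the pads' length; the fingertips stand r.finger_overhang ahead of it and the grasp point (between the pads) lies 3 mm ahead of it (r.finger_overhang is the distance from the TCP to the fingertips, in m); z points along the fingers, y is the line along which they close (so a half turn about z gives the same grasp; the last joint's range is limited). The gripper opens to 85 mm and grips with 20 to 120 N. Pads are 22 mm wide; open, the fingers measure 114 mm over their backs; the gripper's body (76 mm by 85 mm) begins 54 mm behind the grasp point. The pads swing forward as they close: fully open they stand 13 mm farther back than shut.
Start: joints at [-1.25, 0.351, 1.652, -0, 1.139, -0.085], TCP at [0.217, -0.505, 0.253] pointing down, gripper open.
Joint ranges: [-2.75, 2.75], [-0.79, 2.1], [0.01, 2.65], [-1.57, 4.71], [0.07, 3.14], [-2.87, 2.87]. Speed limits (rad/s): [2.22, 2.22, 2.79, 3.14, 3.14, 3.14].

INTERFACE

Orientations are given as a unit quaternion [x, y, z, w].
In Python, from cell import r, optics gives the robot as it stands. The module is installed in compiled form; this text tells all that it offers. Calls block until the motion is done:
- r.move_to(position, orientation): joint-space move of the TCP to a pose.
- r.move_linear(position, rot=None, vel=0.15): straight line of the TCP; rot=None keeps the orientation; vel is the mean speed in m/s.
- r.set_joints(angles): joint-space move.
- r.set_gripper(opening, squeeze=None): opening from 0.0 (shut) to 1.0 (fully open); squeeze is the grip in N (None keeps the last); returns when the fingers have stopped.
- r.sleep(seconds).
- r.inverse_kinematics(position, orientation): joint angles nearest the present ones, or None.
- optics.get_image(name): name is "scene" or "top"; returns a dict with "pixels" (384x512x3 uint8, red, green, blue), "depth" (384x512 float32, m along the optical axis (not along the pixel's ray), 0 where there is no reading), "fx", "fy", "cx", "cy" (pixels), "D" ([k1, k2, p1, p2, k3] as OpenCV has them; the pictures are not rectified), "camera_from_world" (4x4, takes a point from world to camera coordinates). Camera axes: x right, y down, z forward; pixel columns grow to the right and rows downward; lengths in m; the calibration is good to about 2 mm. A picture is of the moment at which its call begins.
A pose or a line that the arm cannot do raises r.PlanningError and nothing moves.
- r.hand_in(): hands the job in; it is judged then, once.
Readings, each from a call of its own:
- r.current_t(): time.
- r.current_q(): joint angles.
- r.current_qvel(): joint speeds.
- r.current_effort(): joint torques, N m.
- r.current_tool_pos(): TCP position.
- r.current_ee_rot(): TCP orientation.
- r.current_contact_force(): force on the tool from outside, world axes, zero at the start.
- r.current_torque(): the same for the moment, N m.
- r.current_opening(): opening from 0.0 (shut) to 1.0 (fully open).
- r.current_finger_force(): force on a finger pad.
Only numpy, scipy, OpenCV 4.12 (cv2) and the standard library are available. Lean on these libraries where they do the work, as an engineer would, in place of code of your own. Each camera call takes 0.05 s, during which the arm holds its last target. There are 200 camera calls.

TASK

With a fingertip, push on the spokes of the sample wheel to turn it until the vial with the blue cap stands at the reading station, exactly in line with the yellow arrow. Then push the blue swing arm round as far as its stop, so that its reading head is over that vial. Push only on the spokes and the arm: do not touch or lift any vial, and leave the bottle, stopwatch and beaker where they are.

Things in the scene. Friction and masses are not known exactly. Their poses are not given: they have to be found in the camera images.
- reader: White vial reader, fixed to the worktop. Origin on the worktop below the wheel's axis. Slab 80 mm wide, 12 mm thick, from 70 mm behind the origin to 220 mm along its +y, with a disc of radius 70 mm round the origin; pivot post (radius 12 mm, foot 24 mm) 190 mm from the origin along +y. A flat yellow arrow on the slab between wheel and post points along -y at the wheel.
- station (a point): The reading station: the place on the reader (65 mm from the wheel's axis along the reader's +y, 80 mm above the worktop), in line with the yellow arrow, where the middle of the vial to be read must stand. It does not turn with the wheel.
- wheel_axis (a point): Centre of the four-spoked sample wheel, 57 mm above the worktop. It turns either way about the vertical with slight drag (0.08 N m; no spring, no detents) and stays where left. 65 mm from the axis each spoke has an open cup (outer radius 16.5 to 18.5 mm, rim 64 mm above the worktop) holding a vial; beyond it a free black spoke end reaches to 125 mm from the axis.
- swing_pivot (a point): Pivot of the blue swing arm, in the middle of its bar's height (103 mm above the worktop), on the vertical hinge axis 190 mm from the wheel's axis. Round black boss of radius 17 mm.
- swing_push (a point): Point on the middle line of the blue swing arm, 85 mm from the pivot, 103 mm above the worktop. The bar is straight, 14 mm wide and 14 mm tall (96 to 110 mm above the worktop), runs from the pivot to the head, and only the wheel (spokes up to 64 mm, vials up to 86 mm above the worktop) and the slab lie under its path.
- swing_head (a point): Centre of the lower face of the round black reading head (radius 16 mm, 34 mm tall) at the end of the swing arm, 125 mm from the pivot, 92 mm above the worktop; it passes above all vials.
- swing_arm (a joint): Angle of the blue swing arm in rad about the vertical, counter-clockwise from above positive. 0 is fully parked, off the wheel; at 1.5 it meets its end stop, with the head exactly above the reading station. Slight drag of about 0.06 N m, no spring: it stays where it is left.
- blue_vial: The vial to be read: small white vial with a blue cap, 24 mm across and 40 mm tall, origin at the centre of its underside, 40 mm above the worktop. Stands loose in its cup (1.5 mm play all round) on the spoke of spoke_0, its top 80 mm above the worktop.
- spoke_0 (a point): Middle of the free black end of the spoke that carries the blue-capped vial, 105 mm from the wheel's axis and 57 mm above the worktop. Bar 14 mm wide, 14 mm tall (50 to 64 mm above the worktop), free from 85 to 125 mm from the axis, 38 mm clear above the slab.
- spoke_1 (a point): Middle of the free black end of the spoke that carries grey_vial_1, 90 degrees counter-clockwise (from above) from spoke_0, 105 mm from the wheel's axis and 57 mm above the worktop. Bar 14 mm wide, 14 mm tall (50 to 64 mm above the worktop), free from 85 to 125 mm from the axis, 38 mm clear above the slab.
- spoke_2 (a point): Middle of the free black end of the spoke that carries grey_vial_2, 180 degrees counter-clockwise (from above) from spoke_0, 105 mm from the wheel's axis and 57 mm above the worktop. Bar 14 mm wide, 14 mm tall (50 to 64 mm above the worktop), free from 85 to 125 mm from the axis, 38 mm clear above the slab.
- spoke_3 (a point): Middle of the free black end of the spoke that carries grey_vial_3, 270 degrees counter-clockwise (from above) from spoke_0, 105 mm from the wheel's axis and 57 mm above the worktop. Bar 14 mm wide, 14 mm tall (50 to 64 mm above the worktop), free from 85 to 125 mm from the axis, 38 mm clear above the slab.
- grey_vial_1: White vial with a pale grey cap, 28 mm across and 60 mm tall, loose in a deep cup of the wheel; origin at the centre of its underside, 26 mm above the worktop, top at 86 mm. Not to be read.
- grey_vial_2: White vial with a pale grey cap, 28 mm across and 60 mm tall, loose in a deep cup of the wheel; origin at the centre of its underside, 26 mm above the worktop, top at 86 mm. Not to be read.
- grey_vial_3: White vial with a pale grey cap, 28 mm across and 60 mm tall, loose in a deep cup of the wheel; origin at the centre of its underside, 26 mm above the worktop, top at 86 mm. Not to be read.
- small_bottle: Bystander: clear bottle with a blue cap, 52 mm across, 100 mm tall, standing left of the reader. Origin at the centre of its underside.
- timer: Bystander: round blue stopwatch, 58 mm across, 16 mm thick, lying flat. Origin at the centre of its underside.
- beaker: Bystander: small clear beaker, 57 mm across, 70 mm tall, standing right of the reader. Origin at the centre of its underside.

How it is judged:
On the way, in this order (a step that is already met when the one before it is completed fails the run):
1. the blue-capped vial stands still at the reading station, within 8 mm, the swing arm not yet at its stop (horizontal distance between blue_vial and station below 0.008 m and linear speed of blue_vial below 0.01 m/s and value of joint swing_arm below 1.2 rad), for 0.3 s.
2. the swing arm is at its stop, with its head over the blue-capped vial (horizontal distance between blue_vial and station below 0.008 m and value of joint swing_arm above 1.44 rad), for 0.2 s.
At the end, for the whole second after the job is handed in: The blue-capped vial stands within 8 mm (horizontally) of the reading station, the swing arm is within 0.06 rad of its stop with the head within 11 mm of the vial's middle, and all four vials stand upright and at rest in their cups (all of step 2 and horizontal distance between swing_head and blue_vial below 0.011 m and angle between each of blue_vial, grey_vial_1, grey_vial_2, grey_vial_3's own z axis and vertical below 0.2 rad and linear speed of each of blue_vial, grey_vial_1, grey_vial_2, grey_vial_3 below 0.01 m/s); the robot touches nothing.
It fails at once if a vial is lifted out of its cup (height (world z) of blue_vial above 0.05 m or height (world z) of any of grey_vial_1, grey_vial_2, grey_vial_3 above 0.036 m).
It fails at once if the robot presses on a vial (contact force between any of the fingers, the arm and blue_vial above 0.5 N or contact force between any of the fingers, the arm and grey_vial_1 above 0.5 N or contact force between any of the fingers, the arm and grey_vial_2 above 0.5 N or contact force between any of the fingers, the arm and grey_vial_3 above 0.5 N).
It fails at once if a bystander (bottle, stopwatch, beaker) is moved more than 15 mm (distance of any of small_bottle, timer, beaker from where it was at the start of the episode above 0.015 m).
It also fails if it takes over 64 s, if anything falls off the work surface, if the arm or the gripper's body presses on something with over 40 N, if the wrist force passes 120 N, or if a joint passes its speed limit or range.

## Working session

There is one attempt and no reset: what is moved stays moved. The work goes in short steps, each a Python script; the robot and the scene stay as the last script left them, time stands still between calls to the robot, and variables do not carry over. Pictures are saved under pics/ and viewed, at most 10 in all, crops included, and the job is handed in when it is done.

```bash
mkdir -p pics; cat > h.py <<'E'
import numpy as np, cv2
from cell import r, optics
def K(im): return np.array([[im["fx"],0,im["cx"]],[0,im["fy"],im["cy"]],[0,0,1.]])
def rays(im,uv):
    n=cv2.undistortPoints(np.array(uv,float).reshape(-1,1,2),K(im),np.array(im["D"],float)).reshape(-1,2)
    T=np.linalg.inv(im["camera_from_world"]); return T[:3,3],np.c_[n,np.ones(len(n))]@T[:3,:3].T
def onplane(im,uv,z):
    o,d=rays(im,uv); return o+d*((z-o[2])/d[:,2])[:,None]
def proj(im,P):
    T=np.array(im["camera_from_world"]); rv,_=cv2.Rodrigues(T[:3,:3])
    return cv2.projectPoints(np.array(P,float).reshape(-1,1,3),rv,T[:3,3],K(im),np.array(im["D"],float))[0].reshape(-1,2)
def save(im,n,box=None,s=1):
    p=im["pixels"][...,::-1]
    if box: p=p[box[1]:box[3],box[0]:box[2]]
    cv2.imwrite("pics/"+n,cv2.resize(p,None,fx=s,fy=s))
E
python3 - <<'E'
from h import *
import pickle
d={n:optics.get_image(n) for n in("scene","top")}
pickle.dump(d,open("a.pkl","wb"))
for n in d: save(d[n],n+"1.png",s=1.5); print(n,np.linalg.inv(d[n]["camera_from_world"])[:3,[2,3]].T.round(3))
print(r.finger_overhang,r.current_t(),r.current_ee_rot())
E
```

```text
scene [[ 0.337 -0.545 -0.767]
 [ 0.151  0.549  0.968]]
top [[ 0.139 -0.    -0.99 ]
 [ 0.389 -0.081  1.114]]
0.022 0.1 [ 9.79489844e-01  2.01492821e-01 -4.96530319e-05 -5.34213356e-04]
```

View pics/top1.png

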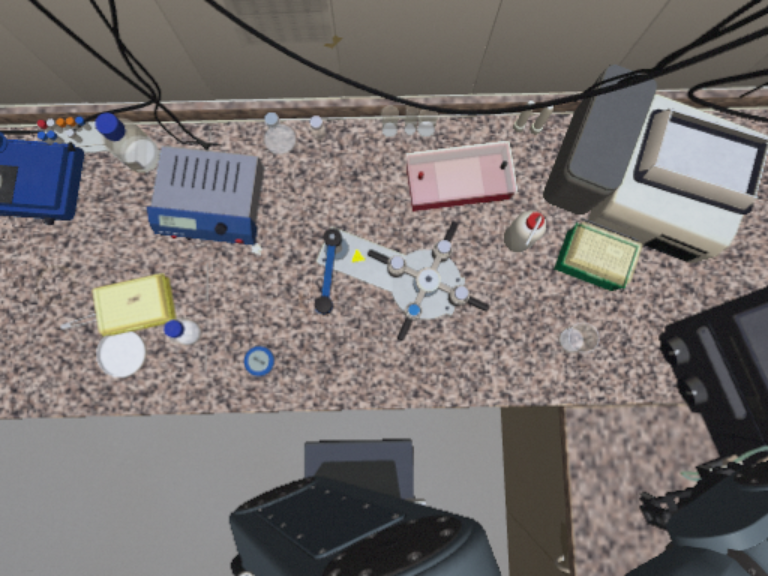

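View pics/scene1.png

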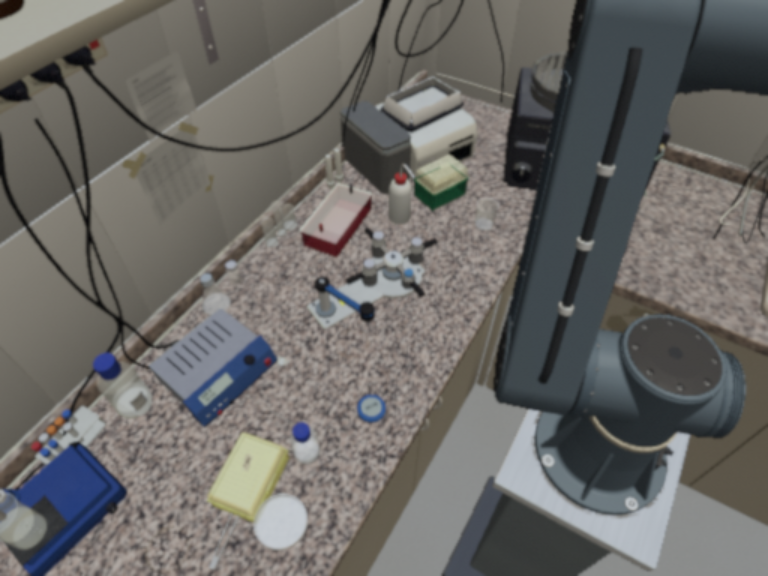

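The top view (in 1.5x picture pixels) shows the hub at (428,280), the blue cap at (414,310), grey caps at (397,263), (445,247) and (460,293), the pivot at (333,238) and the swing head at (323,305). The blue vial must go about 90° clockwise to reach the arrow line. I'll zoom in and measure next.

```bash
cat >> h.py <<'E'
def blobs(m,lo=15):
    n,_,s,c=cv2.connectedComponentsWithStats(m.astype(np.uint8)); return [(int(s[i,4]),c[i].round(1)) for i in range(1,n) if s[i,4]>=lo]
E
python3 - <<'E'
from h import *
import pickle
d=pickle.load(open("a.pkl","rb")); im=d["top"]
save(im,"crop.png",(200,140,340,235),5.6)
x0,y0,x1,y1=200,140,340,250
sub=np.ascontiguousarray(im["pixels"][y0:y1,x0:x1]); h=cv2.cvtColor(sub,cv2.COLOR_RGB2HSV); H,S,V=[h[...,i].astype(int) for i in range(3)]
for n,m,z in (("blue",(H>95)&(H<125)&(S>130),.08),("yellow",(H>20)&(H<35)&(S>120),.012),("black",(V<60),.064)):
    for a,c in blobs(m): print(n,a,c+[x0,y0],onplane(im,[c+[x0,y0]],z).round(4))
# axis from predicted pixel guesses
for n,p,z in (("hub",(428,280),.064),("g",(397,263),.086),("g",(445,247),.086),("g",(460,293),.086),("b",(414,310),.08),("piv",(333,238),.12),("head",(323,305),.126),("beaker",(575,340),.07),("timer",(259,361),.016)):
    print(n,onplane(im,[np.array(p)/1.5],z).round(4))
E
```

```text
blue 161 [218.6 179.9] [[0.5804 0.0115 0.08  ]]
blue 40 [275.7 206. ] [[ 0.5039 -0.1447  0.08  ]]
yellow 39 [238. 171.] [[ 0.6185 -0.0403  0.012 ]]
black 49 [300.2 153.8] [[ 0.6534 -0.2201  0.064 ]]
black 74 [221.3 158.3] [[0.6455 0.0046 0.064 ]]
black 48 [251.8 171. ] [[ 0.6068 -0.0813  0.064 ]]
black 67 [214.5 202.2] [[0.5203 0.025  0.064 ]]
black 42 [317.9 202.2] [[ 0.5136 -0.2639  0.064 ]]
black 49 [269.1 218.6] [[ 0.4709 -0.1263  0.064 ]]
hub [[ 0.5597 -0.1745  0.064 ]]
g [[ 0.5892 -0.1165  0.086 ]]
g [[ 0.6172 -0.2061  0.086 ]]
g [[ 0.5307 -0.2302  0.086 ]]
b [[ 0.502  -0.1455  0.08  ]]
piv [[ 0.6308 -0.0018  0.12  ]]
head [[0.5095 0.0166 0.126 ]]
beaker [[ 0.4411 -0.4394  0.07  ]]
timer [[0.4173 0.1515 0.016 ]]
```

View pics/crop.png

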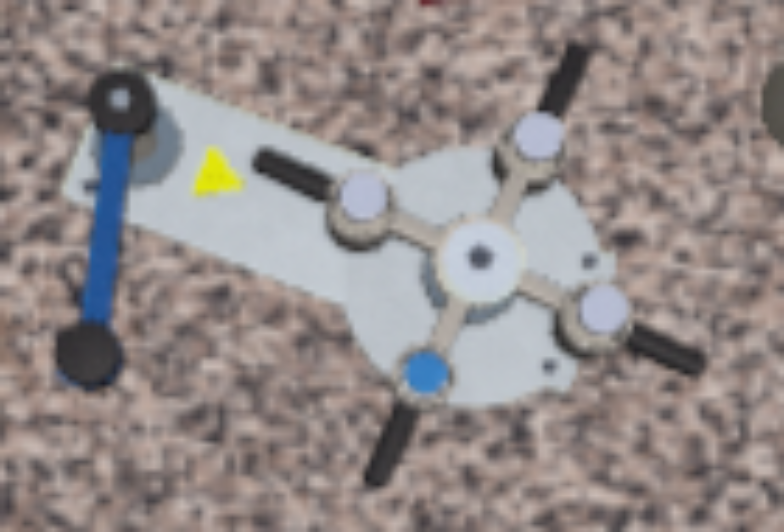

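The crop shows one grey spoke near the arrow line, the blue spoke pointing at the robot, and spoke_1 at the lower right, pointing to crop pixel (690,360). I'll push spoke_1 clockwise from its free side, which keeps the gripper away from the swing arm, stop short, and re-measure.

```bash
cat >> h.py <<'E'
A=np.array([.561,-.173])
def u(a): return np.array([np.cos(a),np.sin(a)])
def Q(t): return [np.cos(t/2),np.sin(t/2),0,0]
def pose(adeg,gap=0,z=.062,R=.108):   # finger on ccw side of the spoke at angle adeg; tool x tangential
    a=np.radians(adeg); p=A+R*u(a)+(.018+gap)*u(a+np.pi/2)
    return [*p,z],Q(a-np.pi/2)
def wheel(im):
    x0,y0,x1,y1=200,140,340,250
    h=cv2.cvtColor(np.ascontiguousarray(im["pixels"][y0:y1,x0:x1]),cv2.COLOR_RGB2HSV); H,S,V=[h[...,i].astype(int) for i in range(3)]
    for n,m,z in (("blue",(H>95)&(H<125)&(S>130),.08),("black",(V<60),.064)):
        for a,c in blobs(m):
            P=onplane(im,[c+[x0,y0]],z)[0,:2]; d=P-A; print(n,a,P.round(4),"r %.3f ang %.1f"%(np.hypot(*d),np.degrees(np.arctan2(d[1],d[0]))))
E
python3 - <<'E'
from h import *
import pickle
im=pickle.load(open("a.pkl","rb"))["top"]
deg=lambda d:np.degrees(np.arctan2(d[1],d[0])).round(1)
c=lambda p:np.array(p)/5.6+[200,140]-.4
for a,b in (((400,168),(150,75)),((345,300),(75,200))):
    P=onplane(im,[c(a),c(b)],.012); print("edge",deg(P[1]-P[0]))
print("arrow",deg(onplane(im,[[238,171]],.012)[0,:2]-A))
for z in(.11,.12): p=onplane(im,[c((121,99))],z)[0,:2]-A; print("piv",deg(p),np.hypot(*p))
wheel(im)
r.set_gripper(0.0)
p,q=pose(243.5,.014); r.move_to([p[0],p[1],.2],q); r.move_linear(p,vel=.12)
f0=np.array(r.current_contact_force())
for a in (243.5,229,214.5,200,185,172):
    p,q=pose(a); r.move_linear(p,q,vel=.06); print(a,(np.array(r.current_contact_force())-f0).round(2),r.current_t())
im=optics.get_image("top"); wheel(im); save(im,"mid.png",(180,130,350,260),4.5)
E
```

```text
edge 67.9
edge 68.1
arrow 66.6
piv 66.4 0.19000238303605846
piv 67.0 0.18827510737324854
blue 161 [0.5804 0.0115] r 0.186 ang 84.0
blue 40 [ 0.5039 -0.1447] r 0.064 ang 153.7
black 49 [ 0.6534 -0.2201] r 0.104 ang -27.0
black 74 [0.6455 0.0046] r 0.197 ang 64.5
black 48 [ 0.6068 -0.0813] r 0.103 ang 63.5
black 67 [0.5203 0.025 ] r 0.202 ang 101.6
black 42 [ 0.5136 -0.2639] r 0.103 ang -117.5
black 49 [ 0.4709 -0.1263] r 0.102 ang 152.6
243.5 [-0.49  0.86  1.02] 4.025
229 [0.47 0.06 0.38] 4.6333
214.5 [-0.12  1.48  1.24] 5.2417
200 [-0.33  1.64  0.76] 5.85
185 [-0.74  1.59  0.08] 6.475
172 [-1.16  0.25 -0.23] 7.0417
blue 162 [0.5801 0.0115] r 0.185 ang 84.1
blue 37 [ 0.5703 -0.1091] r 0.065 ang 81.7
black 45 [ 0.6635 -0.1883] r 0.104 ang -8.5
black 39 [0.6512 0.0079] r 0.202 ang 63.5
black 21 [ 0.5769 -0.0671] r 0.107 ang 81.5
black 29 [ 0.5453 -0.2741] r 0.102 ang -98.8
black 23 [0.526  0.0309] r 0.207 ang 99.7
black 71 [ 0.4466 -0.2674] r 0.148 ang -140.5
black 29 [ 0.446  -0.1807] r 0.115 ang -176.2
black 67 [ 0.4068 -0.1046] r 0.169 ang 156.1
```

View pics/mid.png

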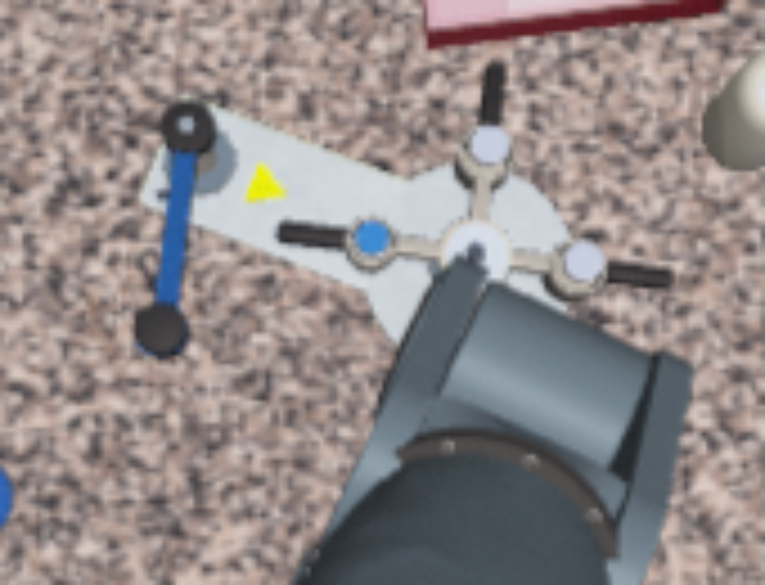

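The wheel follows the commanded angle: the blue spoke is at about 81.5° and needs to be at about 67.3° (slab edges 68.0°, arrow 66.6°, pivot 66.7°). I'll finish the turn slowly, back off and check.

```bash
python3 - <<'E'
from h import *
for a,v in ((163,.05),(157.4,.02)):
    p,q=pose(a); r.move_linear(p,q,vel=v)
r.sleep(.3)
p,q=pose(157.4,.02); r.move_linear(p,vel=.05)
r.move_linear([p[0],p[1],.2],vel=.2)
# over to the left of the swing arm, clear of the view
r.move_to([.5,.13,.22],Q(np.radians(71)))
im=optics.get_image("top"); wheel(im); save(im,"turned.png",(180,130,350,260),4.5); print(r.current_t())
E
```

```text
blue 161 [0.5798 0.0118] r 0.186 ang 84.2
blue 38 [ 0.5862 -0.114 ] r 0.064 ang 66.9
black 50 [ 0.6568 -0.2134] r 0.104 ang -22.9
black 51 [0.6479 0.0054] r 0.198 ang 64.0
black 31 [ 0.6009 -0.0746] r 0.106 ang 67.9
black 15 [ 0.5239 -0.2703] r 0.104 ang -110.9
black 25 [0.5249 0.0309] r 0.207 ang 100.0
black 18 [ 0.5167 -0.2657] r 0.103 ang -115.5
black 35 [ 0.4701 -0.1335] r 0.099 ang 156.5
11.1667
```

View pics/turned.png

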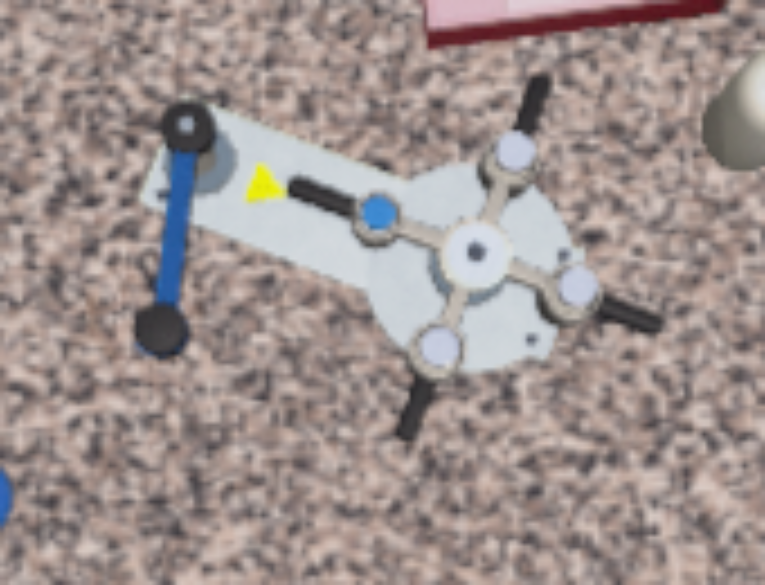

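The blue vial, cap at (379,213), is in line with the yellow arrow at (265,185), and its spoke is at about 67.2°. Next is the swing arm, pushed from its left side.

```bash
python3 - <<'E'
from h import *
phi=67.2; PV=A+.19*u(np.radians(phi))
im=optics.get_image("top"); h=onplane(im,[[215.6,202.9]],.126)[0,:2]-PV
print("piv",PV.round(3),"head r %.3f ang %.1f"%(np.hypot(*h),np.degrees(np.arctan2(h[1],h[0]))))
def sp(deg,gap=0,z=.118):
    a=np.radians(deg); p=PV+.085*u(a)+(.018+gap)*u(a-np.pi/2); return [*p,z],Q(a-np.pi/2)
s=phi+180-85.9; end=phi+180
p,q=sp(s,.022); r.move_to([p[0],p[1],.2],q); r.move_linear(p,vel=.12); f0=np.array(r.current_contact_force())
for a in [*np.arange(s,end-8,13),end-5,end-2,end-1,end,end+1,end+2]:
    p,q=sp(a); r.move_linear(p,q,vel=.06 if a<end-6 else .02); r.sleep(.1)
    f=np.array(r.current_contact_force())-f0; print(round(a,1),f.round(1),round(r.current_t(),1))
    if a>end-6 and np.hypot(*f[:2])>8: break
r.sleep(.3)
p,q=sp(a,.025); r.move_linear(p,vel=.05); r.move_linear([p[0],p[1],.2],vel=.15)
r.move_to([.4,.2,.25],Q(np.radians(71)))
im=optics.get_image("top"); wheel(im); save(im,"done.png",(180,130,350,260),4.5); print(r.current_t())
E
```

```text
piv [0.635 0.002] head r 0.125 ang 173.7
161.3 [ 1.2 -1.  -0.1] 13.1
174.3 [1.2 0.8 0.1] 13.7
187.3 [ 0.3 -0.4 -1.1] 14.3
200.3 [ 1.1  0.  -0.5] 14.9
213.3 [ 1.2  1.1 -1.2] 15.4
226.3 [ 1.2 -0.6 -0.1] 16.0
242.2 [ 0.8  0.4 -0.3] 17.5
245.2 [ 0.5 -0.1 -0.5] 17.9
246.2 [-0.2  0.4 -1.1] 18.3
247.2 [ 0.4  0.1 -0.6] 18.6
248.2 [-3.6  1.6  1.8] 19.0
249.2 [-10.3   4.4   6.5] 19.3
blue 161 [ 0.6163 -0.0556] r 0.130 ang 64.8
black 50 [ 0.6568 -0.2134] r 0.104 ang -22.9
black 71 [0.6453 0.0057] r 0.198 ang 64.8
black 54 [ 0.6014 -0.1139] r 0.072 ang 55.6
black 18 [ 0.5974 -0.0754] r 0.104 ang 69.6
black 18 [ 0.5239 -0.2692] r 0.103 ang -111.1
black 18 [ 0.5167 -0.2657] r 0.103 ang -115.5
black 40 [ 0.4699 -0.1335] r 0.099 ang 156.6
22.85
```

View pics/done.png

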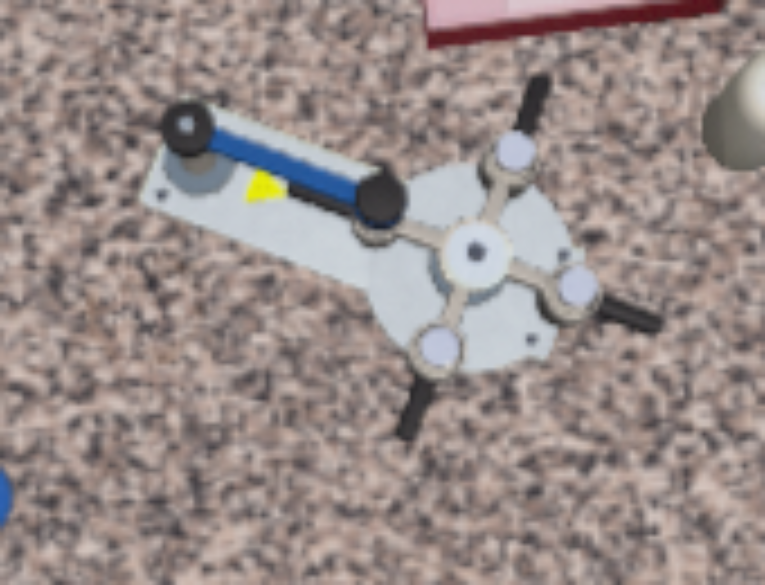

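The swing arm met its stop: the contact force rose to 11 N near 247–248°. The head at (381,199) sits over the blue vial, and the wheel has not moved. I'll check the head's offset and hand in if it's small.

```bash
python3 - <<'E'
from h import *
im=optics.get_image("top"); h=onplane(im,[[264.4,173.8]],.126)[0,:2]
d=np.hypot(*(h-[.5862,-.114])); print(h,d)
if d<.008: print(r.hand_in())
E
```

```text
[ 0.58553852 -0.11455265] 0.0008619595000438411
the job is handed in; nothing more can be done
None
```

The job is handed in, and no verdict came back: the blue-capped vial is in line with the yellow arrow to within about 1°, the swing arm is at its stop with the head about 1 mm from the vial's middle by camera, and I saw no vial or bystander disturbed.

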